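# Slide the stack home and latch the guard gate

## Robot

A 6-joint arm with a two-finger parallel gripper is mounted at the origin on the work surface. World frame = base frame: x ahead of the robot, y to its left, z up, the work surface at z = 0. Lengths are in m, angles in rad, forces in N, time in s.
With the tool pointing down it reaches from about 0.325 to 0.9 m from the base axis. Payload 6.1 kg.
Tool frame: the origin (TCP) lies midway between the tips of the shut fingers; the grasp point (between the pads) lies 19 mm behind it (manip.tcp_to_grasp is the z of the grasp point in the tool frame, in m); z points along the fingers, y is the direction in which the jaws open and shut (so a half turn about z gives the same grasp; the last joint's range is limited). The gripper opens to 85 mm and grips with 20 to 120 N. Pads are 22 mm wide; open, the fingers measure 114 mm over their backs; the gripper's body (76 mm by 85 mm) begins 54 mm behind the grasp point. The pads swing forward as they close: fully open they stand 13 mm farther back than shut.
Start: joints at [1.095, 0.22, 1.526, -0, 1.395, -0.126], TCP at [0.214, 0.587, 0.231] pointing down, gripper open.
Joint ranges: [-2.98, 2.98], [-0.91, 2.08], [0.09, 2.57], [-1.24, 4.39], [0.2, 2.65], [-2.68, 2.68]. Speed limits (rad/s): [2.57, 2.57, 3.01, 3.14, 3.14, 3.14].

## Interface

Orientations are given as a rotation vector (axis times angle).
In Python, from workcell import get_obs, eyes, manip, outline_of gives the robot as it stands. The module is installed in compiled form; this text tells all that it offers.
- The arm moves only by the tool move_arm, never from a script. Its argument "increments" is a list of rows, each a list of 2 entries, a list of its own where there are three numbers: the shift along the world's x, y, z in cm, then the turn about the world's z in degrees. A call has 1 to 20 rows; each row shifts and turns the pose as measured when the row begins; what a row does not reach is not made up. A row lasts 1/10 s, in which the tool goes at most 50 mm and 8.59 degrees, less where a joint would pass 70% of its speed; a pose out of reach is approached as far as the arm can. A call with a gripper value outside its range is refused whole. "hand" is the closure in counts, from 0 (fully open) to 255 (shut), set as the call begins (left out, the last holds). The fingers move at their own pace and stop on an object; the grip force is fixed at half the most. Time passes only in rows, so rows that do not move let the fingers close. It gives the time, the measured TCP pose, the force and the opening at its end, in the units of the state.
- get_obs(): the state, without advancing time (a new reading comes with each control period).
- eyes.capture(name): name is "scene" or "side" or "wrist"; returns the picture (400x640x3 uint8, red, green, blue); there is no depth.
- eyes.camera_model(name): a dict with "vertical_fov" (degrees; the focal length in pixels is half the picture's height over the tangent of half this angle, whatever the lens; pixels are square), "cx", "cy" (the principal point, pixels), "rvec" (rotation vector, rad) and "tvec" (3), from world to camera coordinates, as OpenCV has them. Camera axes: x right, y down, z forward; pixel columns grow to the right and rows downward; lengths in m; the calibration is good to about 2 mm. A picture is of the moment at which its call begins: read the wrist's pose just before it. camera_model takes no time and is no camera call; for the wrist camera it gives the pose at the moment of the call.
- manip.hand_in(): hands the job in, once; it reports no verdict.
Trained networks look in the newest picture that a camera, given by its name, has taken for a name from the list of things; names that differ only in an ending like _2 or _b are one class to them, and where a whole thing is asked for, a point or a joint stands for the part that bears it (a point fixed in the world has none). Each returns a list of dicts, best first, with "conf" (0 to 1); they miss things now and then, are a little off and sometimes report something else, mostly with a low value. They report only what shows in the picture. A call takes as long as a camera call.
- outline_of(camera, query): "mask" (400x640 bool, what is visible of it) and "point" ([column, row] in pixels, amid what is visible of it).
The state is a dict: "time_s": time; "q": joint angles; "joint_velocities": joint speeds; "tau": joint torques, N m; "position": TCP position; "tool_rot": TCP orientation; "force": force on the tool from outside, world axes, zero at the start; "ft_torque": the same for the moment, N m; "gripper_width": finger opening in m.
Only numpy, scipy, OpenCV 4.12 (cv2) and the standard library are available. Lean on these libraries where they do the work, as an engineer would, in place of code of your own. Each camera call takes 0.05 s, during which the arm holds its last target. There are 200 camera calls.

## Task

The fuel-cell stack has been serviced and is to go back behind its guard for the next run. Push its tray fully home into the guard, then swing the gate shut, lifting the latch bar over the lip of its catch, and let the bar drop right down into the catch so that the gate is latched. Leave the power supply, bin, mouse and wrench where they lie.

Things in the scene. Friction and masses are not known exactly. Their poses are not given: they have to be found in the camera images.
- guard: Bench guard, fixed: base plate 350 mm wide, two front posts 30 mm square (centres at y = +145, -145 mm, front faces at x = -15), clear sides and back, open top, 172 mm high. Origin on the table midway between the front posts. x points into the guard, away from the gate opening; y left, to the hinge post; z up. It may stand turned about z. Gate hangs on the +y post, catch on the -y post.
- hinge (a point): Fixed point on the gate's vertical hinge axis at the +y front post (guard frame x = -15, y = +127 mm), 202 mm above the table, level with the middle of the lift handle when the bar is down. Axes as the guard's.
- gate (a joint): Gate angle, rad: 0 shut against its stop, growing as the free end swings out to the robot's side (clockwise from above), to 1.95. Aluminium frame with clear pane, 248 mm wide, 20 mm thick, 20 to 170 mm above the table, 0.9 kg. Shut, its back is at guard x = +10 mm. Stays where left (friction 0.12 N m). Shut against a tray that stands out, it pushes it in, but only to 15 mm short of home.
- latch_bar (a joint): Latch bar angle, rad: 0 level on its rest or in the catch, growing as the free end is lifted, to 0.6. Let go, it falls to 0 (3 N at the lift handle holds it up). Flat steel bar 25 mm high, 8 mm thick, along the gate's outer face, middle 135 mm above the table; pivot on the gate 35 mm from the hinge axis, free end 284 mm from it, past the gate's edge and in front of the -y post.
- lift_handle (a point): Centre of the bar's lift handle: upright black cylinder 20 mm across, 55 mm tall, on a thin stem on the bar, above the gate's top (bar down: 175 to 230 mm above the table). 145 mm from the bar's pivot; from the hinge axis 180 mm along the gate and 9 mm outwards (gate shut: guard x = -24, y = -53). Lifting by a raises it 145 sin(a) mm and leans it by a to the hinge. x axis square to the gate.
- catch (a point): Middle of the top edge of the catch's lip. Catch: steel J bracket 26 mm wide on the front of the -y post; 18 mm in front of the post stands a lip 6 mm thick, top 145 mm above the table, 22 mm above the level bar's underside, no ramp. Bar must be lifted over 0.11 rad to pass; bar down, the lip stops it with the gate 0.07 rad open. Gate shut, the bar drops between lip and post with 5 mm play.
- tray (a joint): How far the tray stands out of the guard, m: 0 fully home at its stop, growing along the guard's -x, to 0.13. Slides with about 3 N of friction, stays where left. It is 150 mm wide and carries the black and aluminium fuel-cell stack with a round fan; 2.2 kg together. The stack's front is 75 mm behind the middle of the tray handle; its body is 137 mm high above the table, fittings 161 mm.
- tray_handle (a point): Middle of the tray's pull bar: round steel bar 12 mm across and 110 mm long along the guard's y, 70 mm above the table, its middle 37 mm in front of the tray's front panel, which is 150 mm wide with its top 90 mm above the table. Tray home: guard x = +25 mm. Axes as the guard's.
- power_supply: Bystander: bench power supply, a light box 170 x 200 x 90 mm, to the left. Origin under its centre.
- bin: Bystander: clear open plastic bin 240 x 170 x 85 mm, to the right. Origin under its centre.
- mouse: Bystander: computer mouse 105 x 60 x 34 mm, front left. Origin under its centre.
- wrench: Bystander: open-ended wrench 160 mm long lying flat, front right. Origin under its middle.

How it is judged:
On the way, in this order (a step that is already met when the one before it is completed fails the run):
1. the tray is pushed fully home (within 6 mm of its stop) while the gate is still open (value of joint tray below 0.006 m and value of joint gate above 0.3 rad), for 0.2 s.
2. the latch bar is lifted high enough to pass over the lip (0.1 rad) (value of joint latch_bar above 0.1 rad), for 0.1 s.
3. the gate is swung shut, past the lip (within 0.035 rad) (value of joint gate below 0.035 rad), for 0.1 s.
At the end, for the whole second after the job is handed in: The tray is home (within 8 mm of its stop), the gate is shut (within 0.035 rad) with the latch bar down in its catch behind the lip (within 0.05 rad of level), and all of it is at rest (value of joint tray below 0.008 m and value of joint gate below 0.035 rad and value of joint latch_bar below 0.05 rad and velocity of joint gate between -0.05 and 0.05 rad/s and velocity of joint latch_bar between -0.05 and 0.05 rad/s); the robot touches nothing.
It fails at once if the power supply, bin, mouse or wrench is moved by more than 25 mm (distance of any of power_supply, bin, mouse, wrench from where it was at the start of the episode above 0.025 m).
It also fails if it takes over 54 s, if anything falls off the work surface, if the arm or the gripper's body presses on something with over 40 N, if the wrist force passes 120 N, or if a joint passes its speed limit or range.

## Working session

There is one attempt and no reset: what is moved stays moved. The work goes in short steps, Python scripts to look and compute and a tool call to move; the robot and the scene stay as the last step left them, time stands still between calls to the robot, and variables do not carry over. Pictures are saved under pics/ and viewed, about 8 in all and at most 12, crops included, and the job is handed in when it is done.

Besides the shell and the picture viewer there is one more tool, called after "Emit:" as name([rows], argument=value, ...), one row to a line, values as JSON. move_arm: Moves the arm, as the interface text tells. Its arguments: {"type":"object","properties":{"increments":{"type":"array","items":{"type":"array"}},"hand":{"type":"number"}},"required":["increments"]}

```bash
mkdir -p pics
python3 - <<'E'
from workcell import get_obs, eyes, manip, outline_of
import cv2, numpy as np
o=get_obs();print(o['time_s'],o['position'],o['tool_rot'],manip.tcp_to_grasp)
for n in ["scene","side"]:
    im=eyes.capture(n);cv2.imwrite(f"pics/{n}0.png",im[:,:,::-1])
    m=eyes.camera_model(n);print(n,m)
    for q in ["guard","gate","latch_bar","lift_handle","catch","tray","tray_handle"]:
        r=outline_of(n,q)
        print(q,[(round(d['conf'],2),np.round(d['point']),int(d['mask'].sum())) for d in r[:2]])
E
```

```text
0.0 [0.21389191 0.58658808 0.23016983] [-5.46541419e-01 -3.09306281e+00  3.05915518e-03] -0.0187
scene {'vertical_fov': 54.59810133379528, 'cx': 320.8663963866056, 'cy': 194.62487594314595, 'rvec': array([ 2.40973056, -0.6173657 ,  0.20399611]), 'tvec': array([-0.47434597,  0.28710928,  1.16461798])}
guard [(0.89, array([372., 178.]), 11536)]
gate [(0.91, array([304., 188.]), 2244), (0.42, array([364., 185.]), 2471)]
latch_bar [(0.53, array([285., 177.]), 173)]
lift_handle [(0.66, array([287., 178.]), 199)]
catch [(0.68, array([265., 124.]), 2243), (0.57, array([376., 179.]), 11532)]
tray [(0.74, array([369., 185.]), 2600)]
tray_handle [(0.56, array([369., 185.]), 2646), (0.34, array([330., 327.]), 413)]
side {'vertical_fov': 44.33823105388282, 'cx': 326.81993793532695, 'cy': 193.021776641505, 'rvec': array([ 2.19610465, -0.37358692,  0.16314697]), 'tvec': array([-0.52268946,  0.21058516,  1.40005662])}
guard [(0.76, array([388., 188.]), 13622)]
gate [(0.66, array([306., 186.]), 3290)]
latch_bar [(0.49, array([289., 171.]), 234)]
lift_handle [(0.66, array([271., 185.]), 199)]
catch [(0.88, array([387., 188.]), 13569), (0.57, array([372., 190.]), 2507)]
tray [(0.32, array([288., 170.]), 256)]
tray_handle [(0.65, array([376., 191.]), 2368)]
```

View pics/scene0.png

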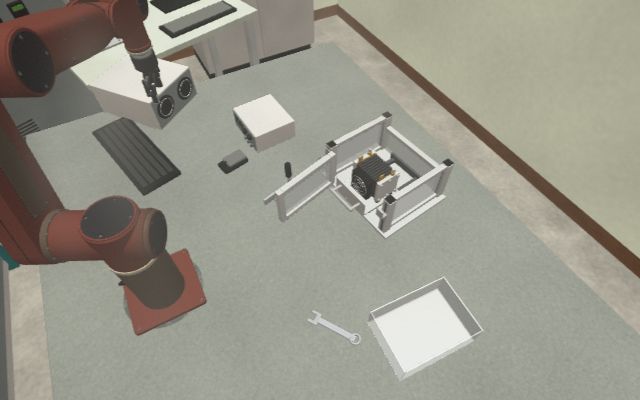

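View pics/side0.png

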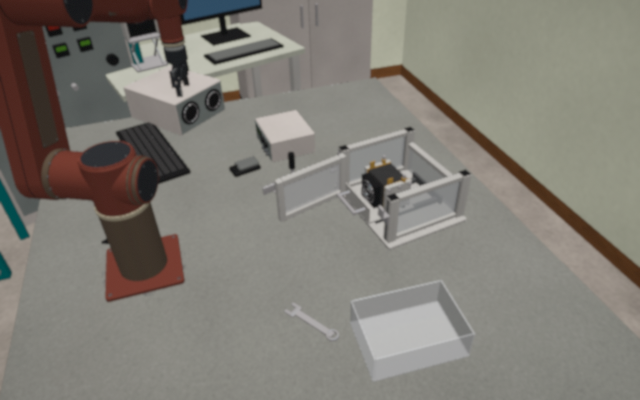

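Both views show the guard at about (372,178). The gate is open towards the robot, with its free end at scene (280,215) and the lift handle at (288,170). The tray stands out partly. I'll enlarge for corner picking.

Run:
```python
import cv2
for n,(x,y) in {"scene":(260,105),"side":(258,120)}.items():
    im=cv2.imread(f"pics/{n}0.png")[y:y+140,x:x+200]
    im=cv2.resize(im,None,fx=4,fy=4,interpolation=cv2.INTER_CUBIC)
    for i in range(0,200,20):cv2.putText(im,str(x+i),(i*4,10),0,.35,(0,0,255));cv2.line(im,(i*4,12),(i*4,18),(0,0,255))
    for i in range(0,140,20):cv2.putText(im,str(y+i),(0,i*4+4),0,.35,(0,0,255))
    cv2.imwrite(f"pics/{n}c.png",im)
```

```text
(no output)
```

View pics/scenec.png

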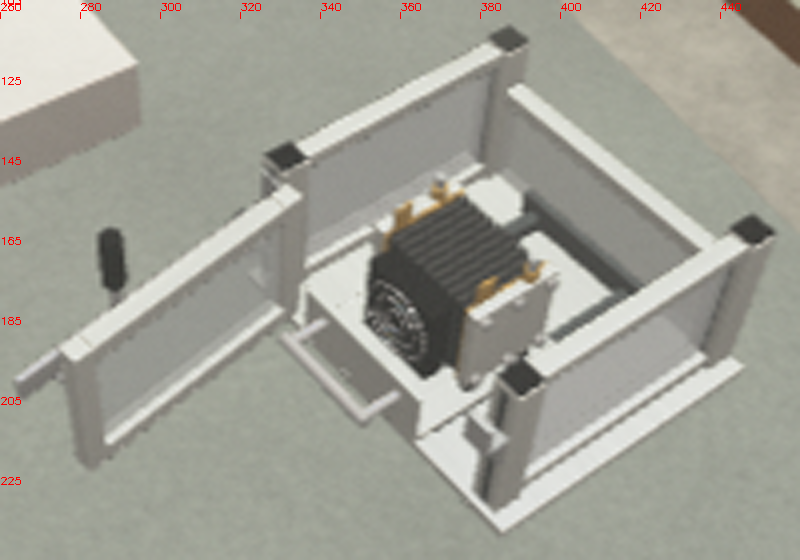

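View pics/sidec.png

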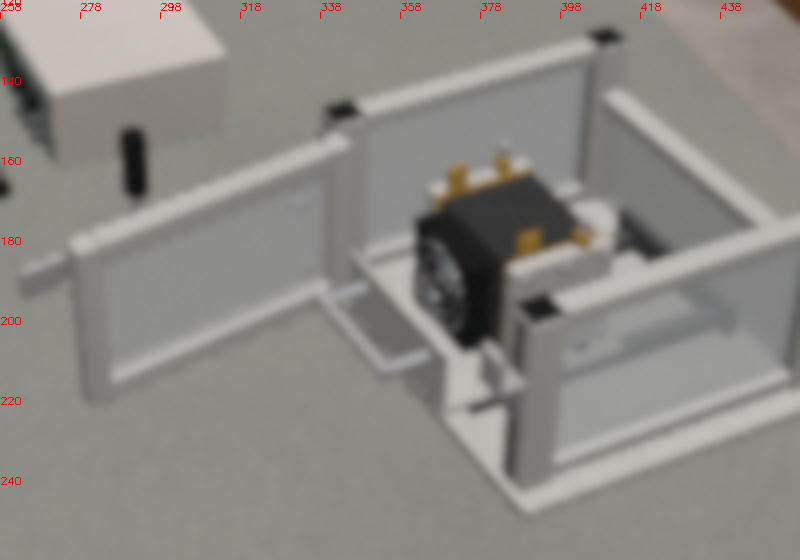

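```bash
cat > fit.py <<'E'
import numpy as np, cv2
from scipy.optimize import least_squares
def proj(m,P):
    f=200/np.tan(np.radians(m['vertical_fov']/2))
    K=np.array([[f,0,m['cx']],[0,f,m['cy']],[0,0,1.]])
    return cv2.projectPoints(np.array(P,float),m['rvec'],m['tvec'],K,None)[0][:,0]
def gpt(th,r,n,z):  # gate point in guard frame
    s,c=np.sin(th),np.cos(th)
    return [-.015-s*r-c*n,.127-c*r+s*n,z]
def W(p,P):
    P=np.array(P);c,s=np.cos(p[2]),np.sin(p[2])
    return np.c_[p[0]+c*P[:,0]-s*P[:,1],p[1]+s*P[:,0]+c*P[:,1],P[:,2]]
def model(p):
    th,t,D=p[3:6]
    return W(p,[[0,.145,.172],[0,-.145,.172],[D,.145,.172],[D,-.145,.172],gpt(th,.18,.009,.202),
      gpt(th,.284,.009,.135),[.025-t,.055,.07],[.025-t,-.055,.07]])
E
python3 - <<'E'
from fit import *
from workcell import eyes
n=np.nan
pts={"scene":[[331.5,144.2],[390.2,199.2],[387.2,114.5],[448.5,162.5],[288,170],[265,201.2],[330.7,188.7],[351.2,210]],
"side":[[344.2,148.2],[393.5,197],[409,129.2],[n,n],[291.8,160.5],[265,189.2],[340,193.2],[354.2,212]]}
ms={k:eyes.camera_model(k) for k in pts}
def res(p):
    r=np.concatenate([(proj(ms[k],model(p))-pts[k]).ravel() for k in pts]);return r[~np.isnan(r)]
best=min((least_squares(res,[.7,.0,y,1.5,.08,.3],loss='soft_l1') for y in(-.5,0,.5)),key=lambda s:s.cost)
p=best.x;print(p.round(4),best.cost);print(res(p).reshape(-1,2).round(1).tolist())
print(model(p).round(4));np.save('p.npy',p)
E
```

```text
[0.6819 0.0016 0.1264 1.4233 0.0934 0.248 ] 6.094795872423884
[[0.5, -0.7], [0.2, -0.4], [0.1, 0.2], [-0.5, 0.2], [0.5, -0.6], [-0.2, 0.3], [0.6, 0.1], [0.4, 0.1], [-0.0, -1.2], [-0.7, -0.6], [0.3, -0.3], [0.1, -0.3], [-1.8, 1.3], [-2.0, 0.3], [0.6, 1.4]]
[[ 0.6636  0.1455  0.172 ]
 [ 0.7002 -0.1422  0.172 ]
 [ 0.9097  0.1768  0.172 ]
 [ 0.9462 -0.1109  0.172 ]
 [ 0.4753  0.0857  0.202 ]
 [ 0.3752  0.0576  0.135 ]
 [ 0.6071  0.0476  0.07  ]
 [ 0.621  -0.0615  0.07  ]]
```

Emit:
move_arm([
  [[0,0,5],-8.5],
  [[0,0,5],-8.5],
  [[2.3,-3.9,0],-8.5],
  [[2.3,-3.9,0],-8.5],
  [[2.3,-3.9,0],-8.5],
  [[2.3,-3.9,0],-8.5],
  [[2.3,-3.9,0],-8.5],
  [[2.3,-3.9,0],-8.5],
  [[2.3,-3.9,0],-8.5],
  [[2.3,-3.9,0],-8.5],
  [[2.3,-3.9,0],-8.5],
  [[2.3,-3.9,0],-8.5],
  [[2.3,-3.9,0],-8.5],
  [[2.3,-3.9,0],-8.5],
  [[2.3,-3.9,0],-8.5],
  [[2.3,-3.9,0],-8.5],
  [[2.3,-3.9,0],-8.5],
  [[2.3,-3.9,0],-8.5],
], hand=255)

```text
time_s: 2.6
position: [0.5884, -0.0598, 0.3382]
tool_rot: [3.133, 0.139, 0.023]
force: [1.3, 0.3, 0.2]
gripper_width: 0.0
```

Emit:
move_arm([
  [[-1.5,1.5,-4],2],
  [[0,0,-4],0],
  [[0,0,-4],0],
  [[0,0,-4],0],
  [[0,0,-4],0],
  [[0,0,-4],0],
  [[0,0,-3],0],
  [[0,0,-1],0],
  [[0,0,0],0],
])

```text
time_s: 3.5
position: [0.5757, -0.0529, 0.0508]
tool_rot: [3.128, 0.171, 0.034]
force: [0.3, -0.2, -0.9]
gripper_width: -0.0002
```

Run:
```python
from workcell import get_obs, eyes
import cv2
im=eyes.capture("scene")
print(get_obs()['position'],get_obs()['force'])
cv2.imwrite("pics/s1.png",cv2.resize(im[80:260,230:470,::-1],None,fx=3,fy=3,interpolation=cv2.INTER_CUBIC))
```

```text
[ 0.57623454 -0.05302289  0.05173715] [-0.08122512  0.30150939 -0.37789396]
```

View pics/s1.png

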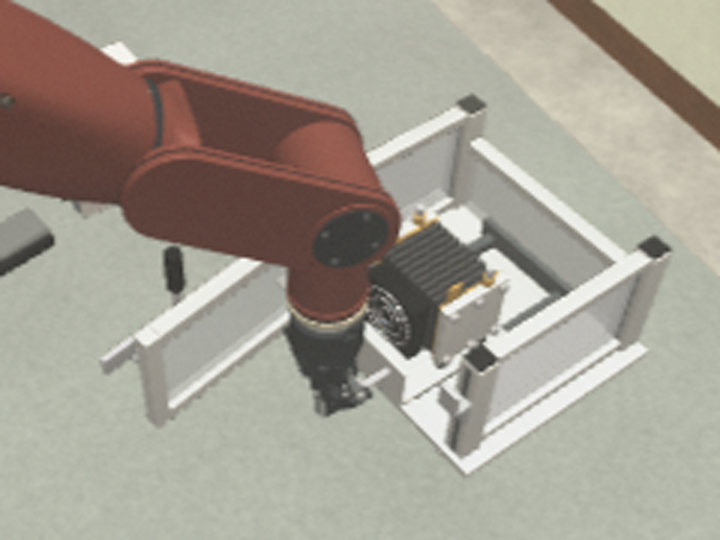

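The picture shows the closed fingers in front of the tray bar, at (345,395) in the crop, clear of the gate. I'll push along guard +x.

Emit:
move_arm([
  [[1,0.7,0],0],
  [[1,0.5,0],0],
  [[1,0.13,0],0],
  [[1,0.13,0],0],
  [[1,0.13,0],0],
  [[1,0.13,0],0],
  [[1,0.13,0],0],
  [[1,0.13,0],0],
  [[1,0.13,0],0],
  [[1,0.13,0],0],
  [[0.5,0.06,0],0],
  [[0,0,0],0],
])

```text
time_s: 4.75
position: [0.6901, -0.0281, 0.0593]
tool_rot: [3.122, 0.175, 0.027]
force: [-7.9, -2.8, -1.9]
gripper_width: 0.0001
```

Emit:
move_arm([
  [[0.3,0,-0.8],0],
  [[0.5,0.06,0],0],
  [[0.5,0.06,0],0],
  [[0.3,0.04,0],0],
  [[0,0,0],0],
])

```text
time_s: 5.25
position: [0.6892, -0.0284, 0.0526]
tool_rot: [3.12, 0.178, -0.046]
force: [-0.1, 0.1, -0.4]
gripper_width: 0.0002
```

Emit:
move_arm([
  [[0.4,0.05,0],0],
  [[0.4,0.05,0],0],
])

```text
time_s: 5.45
position: [0.6894, -0.0283, 0.0526]
tool_rot: [3.119, 0.178, -0.078]
force: [-23.0, -4.2, 12.2]
gripper_width: 0.0002
```

Run:
```python
from workcell import get_obs, eyes
import cv2
for n,s in (("side",(110,250)),):
    im=eyes.capture(n)
    cv2.imwrite(f"pics/{n}2.png",cv2.resize(im[110:260,250:470,::-1],None,fx=3.5,fy=3.5,interpolation=cv2.INTER_CUBIC))
print(get_obs()['position'],get_obs()['force'])
```

```text
[ 0.68937508 -0.02829061  0.0526724 ] [-22.6922109   -3.00140412  11.29544508]
```

View pics/side2.png

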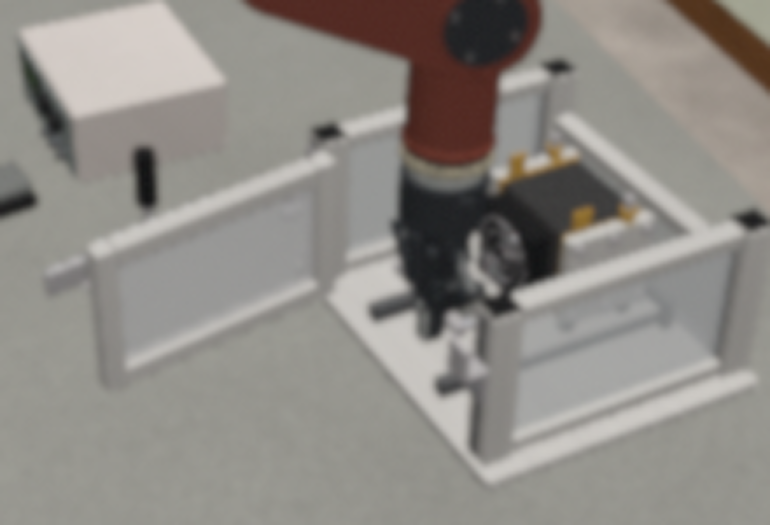

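Emit:
move_arm([
  [[-2,-0.3,0],0],
  [[-3,-0.5,0],0],
  [[-3,-0.5,0],0],
  [[-1,-0.1,4],0],
  [[0,0,4],0],
  [[0,0,4],0],
  [[0,0,4],0],
  [[0,0,4],0],
  [[0,0,4],0],
  [[0,-2,4],0],
  [[0,-3,3],0],
  [[0,-4,0],0],
  [[0,-4,0],0],
  [[0,-4,0],0],
  [[0,-4,0],0],
  [[0,0,0],0],
], hand=0)

```text
time_s: 7.1
position: [0.6119, -0.2542, 0.4029]
tool_rot: [3.104, 0.193, 0.016]
force: [0.0, 0.4, 0.2]
gripper_width: 0.0855
```

Run:
```python
from workcell import get_obs, eyes
import cv2, numpy as np
o=get_obs();print(o['position'],o['tool_rot'])
out=[]
for n,(x,y) in {"scene":(255,110),"side":(255,120)}.items():
    im=eyes.capture(n)[y:y+130,x:x+145,::-1]
    im=cv2.resize(im,None,fx=4,fy=4,interpolation=cv2.INTER_CUBIC)[:, :580].copy()
    for i in range(0,145,20):cv2.putText(im,str(x+i),(i*4,10),0,.35,(0,0,255))
    for i in range(0,130,20):cv2.putText(im,str(y+i),(0,i*4+4),0,.35,(0,0,255))
    cv2.imwrite(f"pics/{n}3.png",im); out.append(im)
cv2.imwrite("pics/both3.png",cv2.resize(np.hstack(out),None,fx=.689,fy=.689,interpolation=cv2.INTER_AREA))
```

```text
[ 0.6118905  -0.25418972  0.40292626] [3.1035764  0.1931195  0.01644357]
```

View pics/both3.png

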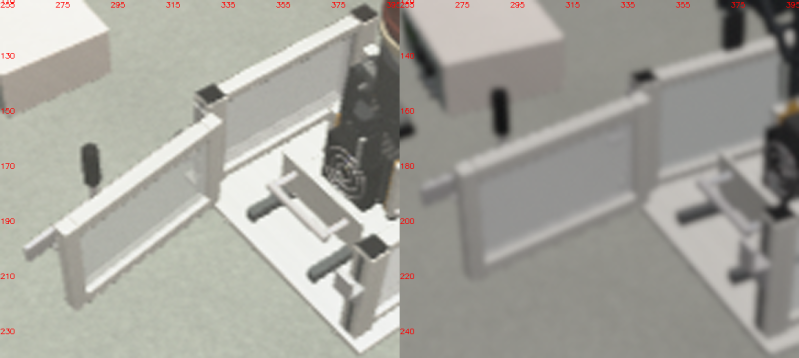

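Gate undisturbed; tray bar now at scene (353,177)–(373,196). I'll check this against a home tray.

Run:
```python
from fit import *
from workcell import eyes
p=np.load('p.npy');m=eyes.camera_model("scene")
for t in(-.005,0,.005,.01,.02):
    q=p.copy();q[4]=t;print(t,proj(m,model(q)[6:]).round(1).tolist(),proj(eyes.camera_model("side"),model(q)[6:7]).round(1).tolist())
for th in (1.4233,1.3,1.1,.9,.7,.5,.3,.15,.05,0):
  for a in(0,.22):
    r=.035+.145*np.cos(a)-.067*np.sin(a); z=.135+.145*np.sin(a)+.067*np.cos(a)
    w=W(p,[gpt(th,r,.009,z)])[0]; print(th,a,w.round(4))
```

```text
-0.005 [[354.0, 175.8], [374.7, 195.9]] [[365.3, 185.0]]
0 [[352.9, 176.4], [373.6, 196.6]] [[363.9, 185.4]]
0.005 [[351.7, 177.1], [372.5, 197.3]] [[362.6, 185.8]]
0.01 [[350.6, 177.7], [371.3, 198.0]] [[361.2, 186.2]]
0.02 [[348.3, 179.0], [369.0, 199.5]] [[358.5, 187.1]]
1.4233 0 [0.4753 0.0857 0.202 ]
1.4233 0.22 [0.4927 0.0906 0.232 ]
1.3 0 [0.4816 0.0644 0.202 ]
1.3 0.22 [0.4983 0.0714 0.232 ]
1.1 0 [0.4971 0.032  0.202 ]
1.1 0.22 [0.5121 0.0421 0.232 ]
0.9 0 [0.5188 0.0033 0.202 ]
0.9 0.22 [0.5315 0.0162 0.232 ]
0.7 0 [ 0.5458 -0.0206  0.202 ]
0.7 0.22 [ 0.5556 -0.0054  0.232 ]
0.5 0 [ 0.577  -0.0386  0.202 ]
0.5 0.22 [ 0.5836 -0.0217  0.232 ]
0.3 0 [ 0.6111 -0.05    0.202 ]
0.3 0.22 [ 0.6142 -0.0322  0.232 ]
0.15 0 [ 0.6378 -0.054   0.202 ]
0.15 0.22 [ 0.6382 -0.0359  0.232 ]
0.05 0 [ 0.6558 -0.0544  0.202 ]
0.05 0.22 [ 0.6544 -0.0364  0.232 ]
0 0 [ 0.6648 -0.054   0.202 ]
0 0.22 [ 0.6625 -0.036   0.232 ]
```

Emit:
move_arm([
  [[-1.7,4.2,-0.8],2],
  [[-1.7,4.2,-0.8],2],
  [[-1.7,4.2,-0.8],2],
  [[-1.7,4.2,-0.8],2],
  [[-1.7,4.2,-0.8],1],
  [[-1.7,4.2,-0.8],0],
  [[-1.7,4.2,-0.8],0],
  [[-1.7,4.2,-0.8],0],
  [[0,0,0],0],
  [[0,0,0],0],
])

```text
time_s: 8.2
position: [0.4699, 0.1117, 0.3423]
tool_rot: [3.08, 0.48, 0.051]
force: [-0.2, -0.2, 1.0]
gripper_width: 0.0852
```

Run:
```python
from fit import *
from workcell import get_obs, eyes, outline_of
o=get_obs();print(o['position'],o['tool_rot'],o['q'])
m=eyes.camera_model("wrist");im=eyes.capture("wrist")
p=np.load('p.npy');th=p[3]
P=W(p,[gpt(th,.18,.009,z) for z in(.175,.202,.23)]+[gpt(th,.284,.009,.135),gpt(th,.035,.009,.135),gpt(th,.248,-.005,.17)])
px=proj(m,P);print(px.round(1).tolist())
for d in outline_of("wrist","lift_handle")[:2]:print(d['conf'],d['point'],cv2.boundingRect(d['mask'].astype('uint8')))
im=im[:,:,::-1].copy()
for u in px:
    if abs(u).max()<1000:cv2.circle(im,tuple(int(v) for v in u),4,(0,0,255),1)
cv2.imwrite("pics/w4.png",im)
```

```text
[0.46993492 0.11169531 0.34230931] [3.07969057 0.4796937  0.05147074] [ 0.08529247 -0.20224481  1.74747618 -0.02199745  1.56173009  1.34686983]
[[342.1, 195.4], [345.0, 201.9], [348.5, 210.0], [334.4, 278.4], [345.8, 37.4], [352.3, 261.1]]
0.83 [344.6, 167.7] (332, 22, 31, 265)
```

View pics/w4.png

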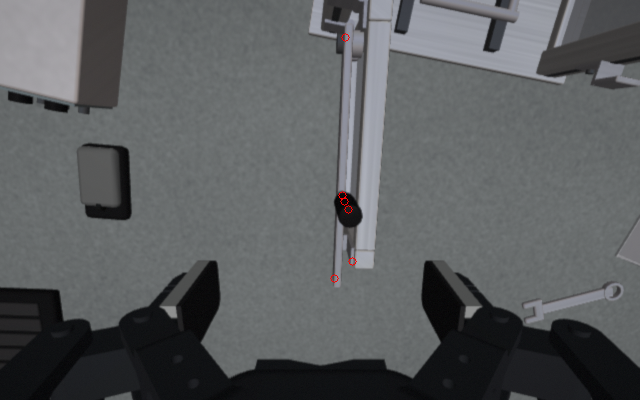

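The wrist view confirms the model. The handle top is near (349,213) against a predicted (348,210). Descending around the handle.

Emit:
move_arm([
  [[0.3,-2.6,0],-2],
  [[0,0,0],0],
  [[0,0,-2],0],
  [[0,0,-3],0],
  [[0,0,-3],0],
  [[0,0,-3],0],
  [[0,0,-3],0],
  [[0,0,-0.7],0],
  [[0,0,0],0],
])

```text
time_s: 9.2
position: [0.4792, 0.0767, 0.1953]
tool_rot: [3.09, 0.397, 0.065]
force: [-0.6, -0.1, 0.3]
gripper_width: 0.0853
```

Emit:
move_arm([
  [[-0.4,0.8,-0.5],0],
  [[0,0,0],0],
])

```text
time_s: 9.4
position: [0.4766, 0.0847, 0.1926]
tool_rot: [3.091, 0.394, 0.07]
force: [-0.7, -0.4, 0.2]
gripper_width: 0.0854
```

Emit:
move_arm([
  [[0,0,0],0],
  [[0,0,0],0],
  [[0,0,0],0],
  [[0,0,0],0],
  [[0,0,0],0],
  [[0,0,0],0],
  [[0,0,0],0],
  [[0,0,0],0],
], hand=255)

```text
time_s: 10.2
position: [0.479, 0.0859, 0.1971]
tool_rot: [3.092, 0.395, 0.081]
force: [0.3, -0.8, 0.5]
gripper_width: 0.0183
```

Emit:
move_arm([
  [[0.25,0.1,0.5],0],
  [[0.25,0.1,0.5],0],
  [[0.3,0.1,0.5],0],
  [[0.3,0.1,0.5],0],
  [[0.3,0.1,0.5],0],
  [[0.3,0.1,0.5],0],
])

```text
time_s: 10.8
position: [0.494, 0.092, 0.2208]
tool_rot: [3.093, 0.393, 0.064]
force: [4.9, 0.4, -13.9]
gripper_width: 0.0186
```

Run:
```python
from fit import *
from workcell import get_obs, eyes
out=[]
for n in("scene","side"):
    im=eyes.capture(n)[110:250,240:400,::-1]
    out.append(cv2.resize(im,None,fx=2.5,fy=2.5,interpolation=cv2.INTER_CUBIC))
o=get_obs();print(o['position'],o['tool_rot'],o['force'],o['gripper_width'])
cv2.imwrite("pics/l5.png",np.hstack(out))
```

```text
[0.49458383 0.09212518 0.22154495] [3.09347491 0.39349112 0.06671666] [  5.26790395  -0.09066707 -11.38022293] 0.018387974064665528
```

View pics/l5.png

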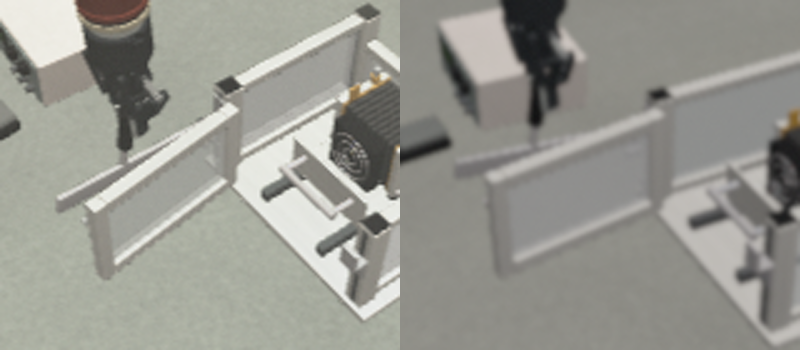

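The bar is visibly lifted, about 0.2 rad, with the handle firmly held. Next, a helper that prints arc steps about the hinge.

```bash
cat > arc.py <<'E'
import sys; from fit import *
from workcell import get_obs
p=np.load('p.npy');H=W(p,[[-.015,.127,0]])[0,:2]
T0=np.array([.4946,.0921]);r0=np.linalg.norm(T0-H);A=lambda v:np.arctan2(v[1],v[0])%(2*np.pi)
a0=A(T0-H)
o=get_obs();P=o['position'];v=P[:2]-H;a=A(v);th=1.4233-(a-a0)
n=o['tool_rot'];jaw=2*np.degrees(np.arctan2(n[1],n[0]))-90
print('theta',round(th,3),'r',np.linalg.norm(v).round(4),'of',r0.round(4),'z',P[2],'jaw',jaw.round(1),'want',round(-75.4+np.degrees(1.4233-th),1),'F',o['force'],o['gripper_width'],o['time_s'],o['tool_rot'])
N,d=int(sys.argv[1]),float(sys.argv[2]);prev=P[:2]
for i in range(1,N+1):
    b=a+d*i;q=H+(np.linalg.norm(v)+(r0-np.linalg.norm(v))*i/N)*np.array([np.cos(b),np.sin(b)])
    print(((q-prev)*100).round(2),end=' ');prev=q
E
python3 arc.py 6 .05
```

```text
theta 1.423 r 0.16 of 0.16 z 0.22154494944313158 jaw -75.5 want -75.4 F [  5.26790395  -0.09066707 -11.38022293] 0.018387974064665528 10.9 [3.09347491 0.39349112 0.06671666]
[ 0.19 -0.78] [ 0.23 -0.77] [ 0.26 -0.75] [ 0.3  -0.74] [ 0.34 -0.72] [ 0.37 -0.71]
```

Emit:
move_arm([
  [[0.19,-0.78,0],2.9],
  [[0.23,-0.77,0],2.9],
  [[0.26,-0.75,0],2.9],
  [[0.3,-0.74,0],2.9],
  [[0.34,-0.72,0],2.9],
  [[0.37,-0.71,0],2.9],
])

```text
time_s: 11.5
position: [0.5112, 0.0473, 0.221]
tool_rot: [3.001, 0.877, 0.063]
force: [3.0, 1.3, -8.3]
gripper_width: 0.0184
```

```bash
python3 arc.py 6 .05
```

```text
theta 1.124 r 0.1603 of 0.16 z 0.2210027808303746 jaw -57.4 want -58.3 F [ 3.04424249  1.28724399 -8.27811493] 0.018392159331258862 11.5 [3.00091992 0.87671013 0.06325668]
[ 0.41 -0.69] [ 0.45 -0.66] [ 0.48 -0.64] [ 0.51 -0.62] [ 0.54 -0.59] [ 0.57 -0.56]
```

Emit:
move_arm([
  [[0.41,-0.69,0],2.8],
  [[0.45,-0.66,0],2.8],
  [[0.48,-0.64,0],2.8],
  [[0.51,-0.62,0],2.8],
  [[0.54,-0.59,0],2.8],
  [[0.57,-0.56,0],2.8],
  [[0.6,-0.53,0],2.8],
  [[0.62,-0.5,0],2.8],
  [[0.65,-0.47,0],2.8],
  [[0.67,-0.44,0],2.8],
])

```text
time_s: 12.5
position: [0.567, -0.0099, 0.2205]
tool_rot: [-2.694, -1.614, -0.054]
force: [1.0, 1.8, -7.0]
gripper_width: 0.0184
```

```bash
python3 arc.py 8 .05
```

```text
theta 0.619 r 0.1595 of 0.16 z 0.22049835033239354 jaw -388.2 want -29.3 F [ 0.99841047  1.82772332 -6.97425713] 0.018418650888193045 12.5 [-2.69421999 -1.61385863 -0.05412346]
[ 0.69 -0.41] [ 0.71 -0.37] [ 0.72 -0.34] [ 0.74 -0.3 ] [ 0.75 -0.26] [ 0.77 -0.23] [ 0.78 -0.19] [ 0.79 -0.15]
```

Emit:
move_arm([
  [[0.69,-0.41,0],2.7],
  [[0.71,-0.37,0],2.7],
  [[0.72,-0.34,0],2.7],
  [[0.74,-0.3,0],2.7],
  [[0.75,-0.26,0.1],2.7],
  [[0.77,-0.23,0.1],2.7],
  [[0.78,-0.19,0.1],2.7],
  [[0.79,-0.15,0.1],2.7],
])

```text
time_s: 13.3
position: [0.6264, -0.0293, 0.2216]
tool_rot: [-2.309, -2.106, -0.039]
force: [-0.1, 2.3, -7.7]
gripper_width: 0.0185
```

```bash
python3 arc.py 5 .05
python3 - <<'E'
from fit import *
from workcell import get_obs, eyes
out=[]
for n in("scene","side"):
    im=eyes.capture(n)[130:250,300:430,::-1]
    out.append(cv2.resize(im,None,fx=3,fy=3,interpolation=cv2.INTER_CUBIC))
cv2.imwrite("pics/l6.png",np.hstack(out))
E
```

```text
theta 0.222 r 0.157 of 0.16 z 0.22159287861728735 jaw -365.3 want -6.5 F [-0.11440066  2.33469257 -7.66913149] 0.01851675263088745 13.3 [-2.30895082 -2.10554087 -0.03878345]
[ 0.77 -0.16] [ 0.78 -0.13] [ 0.79 -0.09] [ 0.8  -0.05] [ 0.8  -0.01]
```

View pics/l6.png

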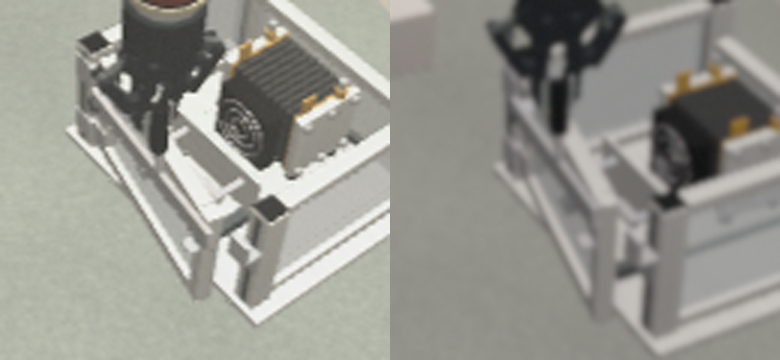

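Run:
```python
from fit import *
from workcell import eyes
p=np.load('p.npy');th=.222
for n in("scene","side"):
  m=eyes.camera_model(n);im=eyes.capture(n)[:,:,::-1]
  im=cv2.resize(im[165:235,340:400],None,fx=8,fy=8,interpolation=cv2.INTER_CUBIC)
  for a,c in((0,(0,0,255)),(.1,(0,200,255)),(.2,(0,255,0))):
    P=[gpt(th,.035+.249*np.cos(a)-h*np.sin(a),.009,.135+.249*np.sin(a)+h*np.cos(a)) for h in(-.0125,.0125)]
    u=proj(m,W(p,P));print(n,a,u.round(1).tolist())
    q=((u-[340,165]+.5)*8).astype(int)
    cv2.line(im,tuple(map(int,q[0])),tuple(map(int,q[1])),c,1)
  cv2.imwrite(f"pics/e_{n}.png",im)
a,b=[cv2.imread(f"pics/e_{n}.png") for n in("scene","side")]
cv2.imwrite("pics/e7.png",cv2.resize(np.hstack([a,b]),None,fx=.83,fy=.83))
```

```text
scene 0 [[367.4, 223.0], [368.1, 218.2]]
scene 0.1 [[368.1, 218.3], [368.5, 212.7]]
scene 0.2 [[368.5, 212.8], [368.4, 206.5]]
side 0 [[365.7, 219.8], [366.0, 212.9]]
side 0.1 [[366.0, 212.9], [366.0, 205.3]]
side 0.2 [[366.0, 205.3], [365.8, 197.1]]
```

View pics/e7.png

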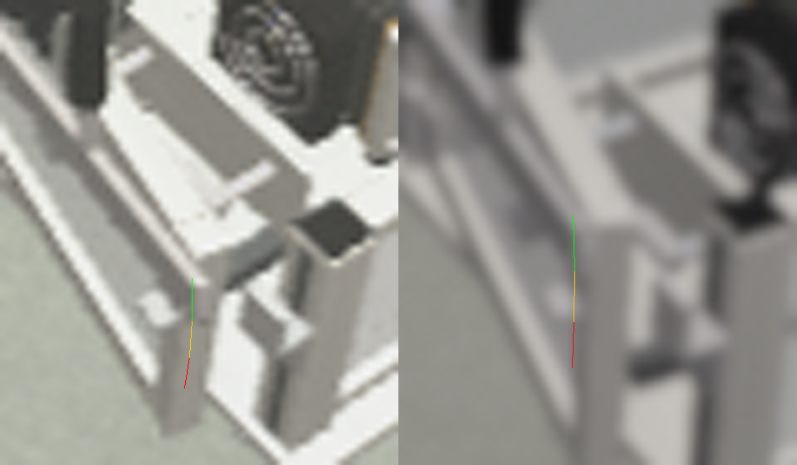

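The rest lug on the gate is uncovered, so the bar is up; the handle has risen about 25 mm, which gives roughly 0.18 rad. I'll add a bit more lift for margin, then continue shut.

Emit:
move_arm([
  [[0,0.1,0.35],0],
  [[0,0.1,0.35],0],
])

```text
time_s: 13.7
position: [0.6243, -0.0251, 0.2261]
tool_rot: [-2.31, -2.096, -0.037]
force: [2.5, 4.2, -14.8]
gripper_width: 0.0184
```

```bash
sed -i 's/^r0=.*//; s/;r0=np.linalg.norm(T0-H)/;r0=.1560/' arc.py; python3 arc.py 5 .045
```

```text
Traceback (most recent call last):
  File "arc.py", line 8, in <module>
    print('theta',round(th,3),'r',np.linalg.norm(v).round(4),'of',r0.round(4),'z',P[2],'jaw',jaw.round(1),'want',round(-75.4+np.degrees(1.4233-th),1),'F',o['force'],o['gripper_width'],o['time_s'],o['tool_rot'])
                                                                  ^^^^^^^^
AttributeError: 'float' object has no attribute 'round'
```

Emit:
move_arm([
  [[0.75,-0.15,0],2.6],
  [[0.75,-0.12,0],2.6],
  [[0.75,-0.05,0],2.6],
  [[0.75,0,0],2.6],
])

```text
time_s: 14.1
position: [0.6505, -0.027, 0.2255]
tool_rot: [-2.102, -2.295, -0.025]
force: [-0.9, 0.8, -9.2]
gripper_width: 0.0185
```

```bash
sed -i 's/r0.round(4)/r0/' arc.py; python3 arc.py 3 .02
```

```text
theta 0.067 r 0.1527 of 0.156 z 0.2254840686816882 jaw -355.0 want 2.3 F [-0.9493927   0.82050218 -9.2254593 ] 0.018466237399225423 14.1 [-2.10185457 -2.29480036 -0.02474318]
[ 0.31 -0.11] [ 0.31 -0.1 ] [ 0.32 -0.1 ]
```

Emit:
move_arm([
  [[0.5,0,0],1],
  [[0.5,0,0],1],
  [[0.4,0,0],0],
  [[0.4,0,0],0],
])

```text
time_s: 14.5
position: [0.6572, -0.0289, 0.2228]
tool_rot: [-2.049, -2.314, 0.011]
force: [-19.3, -1.6, -4.5]
gripper_width: 0.0184
```

```bash
python3 arc.py 1 .02
```

```text
theta 0.025 r 0.1548 of 0.156 z 0.2227951015404794 jaw -353.0 want 4.7 F [-19.28274153  -1.60939209  -4.49335459] 0.01840719419695266 14.5 [-2.0487577  -2.31447301  0.01124218]
[ 0.32 -0.11]
```

Contact at about -19 N in x, near the predicted shut position. Lowering the bar along its arc while keeping light pressure.

Emit:
move_arm([
  [[0.2,-0.3,-0.5],0],
  [[0.2,-0.3,-0.5],0],
  [[0.2,-0.3,-0.5],0],
  [[0.2,-0.3,-0.5],0],
  [[0.2,-0.2,-0.4],0],
])

```text
time_s: 15.0
position: [0.6588, -0.0444, 0.2033]
tool_rot: [-2.046, -2.299, 0.029]
force: [-12.2, 1.8, -0.1]
gripper_width: 0.0183
```

```bash
python3 arc.py 1 .02;python3 - <<'E'
from fit import *
from workcell import get_obs, eyes
out=[]
for n in("scene","side"):
    im=eyes.capture(n)[130:250,300:430,::-1]
    out.append(cv2.resize(im,None,fx=3,fy=3,interpolation=cv2.INTER_CUBIC))
cv2.imwrite("pics/l8.png",np.hstack(out))
E
```

```text
theta 0.019 r 0.1704 of 0.156 z 0.20334952062376258 jaw -353.3 want 5.1 F [-12.24850959   1.82529647  -0.05769968] 0.0183053201672767 15.0 [-2.04568484 -2.29856678  0.02850282]
[0.25 1.45]
```

View pics/l8.png

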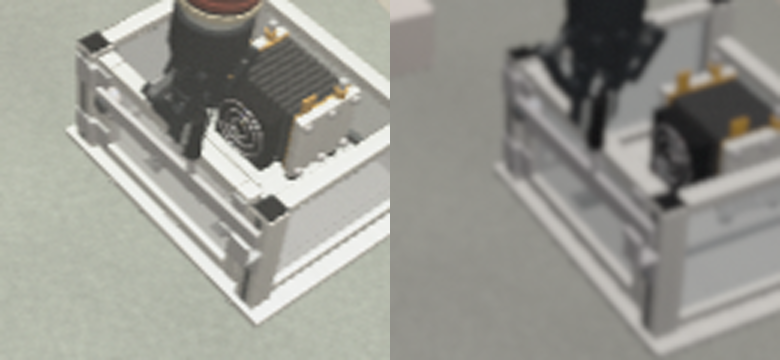

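The gate is shut flush with the posts. The bar sits low near the catch, at (235,240) in the left crop. A few mm more down, then release and rise.

Emit:
move_arm([
  [[0.1,-0.3,-0.5],0],
  [[0.1,-0.3,-0.3],0],
  [[0,-0.1,-0.2],0],
])

```text
time_s: 15.4
position: [0.659, -0.0473, 0.1984]
tool_rot: [-2.039, -2.295, 0.02]
force: [-5.3, 1.1, 2.4]
gripper_width: 0.0185
```

Emit:
move_arm([
  [[0,0,0],0],
  [[0,0,0],0],
  [[0,0,0],0],
  [[0,0,0],0],
  [[0,0,0],0],
  [[0,0,0],0],
  [[0,0,0],0],
  [[0,0,1],0],
  [[0,0,2],0],
  [[0,0,3],0],
  [[0,0,4],0],
  [[0,0,4],0],
  [[0,0,4],0],
  [[-5,0,0],0],
  [[-5,0,0],0],
  [[-5,0,0],0],
  [[-5,0,0],0],
  [[0,0,0],0],
], hand=0)

```text
time_s: 17.2
position: [0.4584, -0.0498, 0.3956]
tool_rot: [-2.052, -2.302, 0.016]
force: [0.1, -0.6, 0.4]
gripper_width: 0.0854
```

Run:
```python
from fit import *
from workcell import get_obs, eyes
p=np.load('p.npy');out=[]
for n,(x,y) in {"scene":(320,130),"side":(320,130)}.items():
    m=eyes.camera_model(n);im=eyes.capture(n)[y:y+120,x:x+95,::-1]
    im=cv2.resize(im,None,fx=4.2,fy=4.2,interpolation=cv2.INTER_CUBIC)
    P=W(p,[gpt(0,.18,.009,.202),gpt(0,.284,.009,.135)]);u=proj(m,P);print(n,u.round(1).tolist())
    for v in (u-[x,y]+.5)*4.2: cv2.circle(im,tuple(int(k) for k in v),4,(0,0,255),1)
    out.append(im)
cv2.imwrite("pics/l9.png",np.hstack(out)); o=get_obs();print(o['time_s'],o['position'],o['force'])
```

```text
scene [[365.2, 177.0], [385.5, 212.6]]
side [[369.0, 172.9], [386.9, 211.6]]
17.3 [ 0.46259777 -0.05043947  0.39615023] [-0.27967851 -0.09461275  0.53482263]
```

Run:
```python
from fit import *
from workcell import get_obs, eyes, outline_of
p=np.load('p.npy')
for n in("scene","side"):
    im=eyes.capture(n);m=eyes.camera_model(n)
    for d in outline_of(n,"lift_handle")[:1]:print(n,d['conf'],np.round(d['point'],1),cv2.boundingRect(d['mask'].astype('uint8')))
    # dark blob of the handle
    for th,a in((0,0),(.035,0),(.07,0),(0,.05),(0,.1),(.04,.1)):
        U=proj(m,W(p,[gpt(th,.035+.145*np.cos(a)-h*np.sin(a),.009,.135+.145*np.sin(a)+h*np.cos(a)) for h in(.04,.067,.095)]))
        print(th,a,U.round(1).tolist())
    u=proj(m,W(p,[gpt(0,.18,.009,.202)]))[0].astype(int)
    g=im.max(2)[u[1]-20:u[1]+20,u[0]-14:u[0]+14];
    k,l,s,c=cv2.connectedComponentsWithStats((g<75).astype('uint8'))
    print([(s[i].tolist(),(c[i]+u-[14,20]).round(1).tolist()) for i in range(1,k) if s[i,4]>15])
```

```text
scene 0.9 [364.7 181.3] (331, 160, 55, 55)
0 0 [[364.4, 182.7], [365.2, 177.0], [366.0, 170.8]]
0.035 0 [[362.8, 183.6], [363.5, 177.8], [364.2, 171.6]]
0.07 0 [[361.1, 184.3], [361.7, 178.6], [362.5, 172.5]]
0 0.05 [[364.2, 180.8], [364.6, 174.7], [365.1, 168.2]]
0 0.1 [[363.8, 178.7], [364.0, 172.4], [364.1, 165.5]]
0.04 0.1 [[362.0, 179.7], [362.1, 173.3], [362.2, 166.4]]
[([23, 0, 5, 7, 30], [376.2, 159.4]), ([22, 8, 6, 7, 26], [375.3, 166.7]), ([11, 14, 6, 15, 68], [364.6, 177.1])]
side 0.97 [364.9 182.2] (341, 163, 47, 52)
0 0 [[368.7, 180.5], [369.0, 172.9], [369.4, 164.7]]
0.035 0 [[366.7, 181.1], [367.1, 173.4], [367.4, 165.2]]
0.07 0 [[364.7, 181.5], [365.0, 173.9], [365.3, 165.7]]
0 0.05 [[368.4, 178.1], [368.5, 170.2], [368.6, 161.8]]
0 0.1 [[368.1, 175.7], [367.9, 167.5], [367.8, 158.8]]
0.04 0.1 [[365.9, 176.2], [365.7, 168.0], [365.6, 159.3]]
[([11, 13, 6, 17, 83], [368.5, 173.1])]
```

```bash
python3 -c "
from workcell import manip,get_obs
print(manip.hand_in(),get_obs()['time_s'])"
```

```text
the job is handed in; nothing more can be done
the job is handed in; nothing more can be done
```

The job is handed in at about 17.4 s of the 54 s allowed. The tray is home and the gate is shut, with the latch bar down in its catch as far as my checks can show.

**What I did:** I pushed the tray home with the closed fingers, gripped the lift handle from above and raised the bar about 0.2 rad. I then swung the gate shut over the lip, lowered the bar into the catch, released it and backed the arm away.

**Tray:** 23 N of push moved it no further, against about 3 N of friction. The picture put the pull bar within a few mm of home while the gate was still wide open at about 1.42 rad.

**Gate and latch:** After release, the handle sat within 0.6 px of where it should be for gate 0 and bar 0, in both cameras. That means the gate is within about 0.01 rad of shut with the bar level. A bar stopped outside the lip would show 3.5–4 px off.

**Arm:** Clear of everything, with about zero force on the wrist.

**Limits of the checks:**
- I had used up the 12 pictures, so I checked the final latched state by pixel measurement only.
- The network's handle outline covered the whole gate, so I used the handle's dark pixels instead.
- The arm kept high over the bystanders and met no force near them, but I did not measure them again at the end.

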